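# Run a long cup on the capsule coffee machine and hold the dial

### The job

Run the capsule coffee machine on its long-cup setting: push the capsule drawer fully home, swing the locking lever over to the front and right down to lock it, then turn the dial on the roof clockwise past its first two clicks to the third. The dial springs back when let go, so keep hold of it: finish with the gripper still holding the dial at the third click, and leave the cup and the other things on the shelf where they stand.

Things in the scene. Friction and masses are not known exactly. Their poses are not given: they have to be found in the camera images.
- machine: black capsule coffee machine, fixed to the shelf, 275 mm deep, 125 mm wide, flat roof 200 mm above the shelf. Origin on the shelf, z up, -x its front (drawer side, roughly towards the robot), y across. The head overhangs the drip tray; head and roof run from x -100 to +115 mm, the lower clear tank behind to +167 mm
- drawer_front (a point): centre of the flat front face of the grey capsule drawer (plate 66 mm wide, 34 mm high), 166 mm above the shelf; at machine x -106 mm, y 0 when home; moves along machine -x as the drawer comes out. A pull lip 9 mm deep, 5 mm thick sticks out forwards at the plate's bottom edge, 16 mm below this point; free space below it down to the cup
- drawer (a joint): how far the capsule drawer stands out, m: 0 = fully home (stops there), up to 0.040 out. Slides with about 1.2 N of friction, stays where left. Once home it is locked by lowering the lever, whose cam drops in front of a catch on the drawer (and draws it in the last 10 mm); with the drawer farther out the lever jams or shuts without locking, holding the drawer out
- lever_bar (a point): middle of the crossbar of the locking lever, a U-shaped steel bail straddling the machine's head, hinged on both cheeks; the crossbar lies along machine y, 141 mm overall, its middle 94 mm a round rubber grip 16 mm thick. Its axis is 78 mm from the hinge axis, which runs along machine y through machine x -20 mm, z 190 mm
- lock_lever (a joint): angle of the locking lever, rad: 0 = down flat over the front of the head, locked (stops there; crossbar at machine x -95, z 212 mm, underside 4 mm above the roof); 1.29 = crossbar straight above the hinge; 1.8 = leaning back (stop). It comes down towards the front. Stiff: stays where left, takes 3 to 5 N at the bar
- dial_grip (a point): on the vertical axis of the roof dial (machine x +75 mm, y 0), 28 mm above the roof, 8 mm below the dial's top. Aluminium disc 48 mm across, 6 mm thick, carrying an upright straight grip bar 44 mm long, 12 mm thick, 31 mm high, centred on the axis. The point turns with the dial; its x axis runs along the bar to the pointer end (dark line on top)
- brew_dial (a joint): dial angle, rad, clockwise from above: 0 = off (pointer 0.6 anticlockwise of machine +x), clicks at 0.4 (short), 0.8 (medium), 1.2 (long: third and last; pointer 0.6 clockwise of machine +x), stop at 1.32; dots of growing size mark them. When let go a spring turns it back to 0, even from a click: 0.09 N m at 0, 0.15 at the third; each click takes up to 0.06 more
- cup: white ceramic espresso cup, 55 mm high, 60 mm across, standing on the machine's drip grid under the spout; origin at the centre of its underside
- votive: small glass votive dish, 72 mm across, 45 mm high, beside the machine; origin at the centre of its underside
- flashlight: black plastic compact flashlight, 108 mm tall, 35 mm across, standing on its head beside the machine; origin at the centre of its underside
- power_bank: mint green power bank lying flat, 140 x 70 x 16 mm; origin at the centre of its underside
- bike_light: white bike light, about 48 x 34 x 34 mm; origin at the centre of its underside
- keys: stainless carabiner with two keys lying flat, about 145 mm long overall; origin at the centre of the carabiner
- jam_jar: jam jar with a steel lid, 68 mm across, 90 mm high; origin at the centre of its underside

How it is judged:
By the outcome, as a careful person would: the job done as asked, in the order asked, and still so for the second after the job is handed in, while the arm keeps its last pose, push and grip.
It also fails if it takes over 64 s, if anything falls off the work surface, if the arm or the gripper's body presses on something with over 40 N, if the wrist force passes 120 N, or if a joint passes its speed limit or range.

### The arm

A 7-joint arm with a two-finger parallel gripper is mounted at the origin on the work surface. World frame = base frame: x ahead of the robot, y to its left, z up, the work surface at z = 0. Lengths are in m, angles in rad, forces in N, time in s.
With the tool pointing down it reaches from about 0.375 to 0.925 m from the base axis. Payload 3.1 kg.
Tool frame: the origin (TCP) lies between the finger pads; the fingertips stand 19 mm ahead of it and the grasp point (between the pads) is the TCP; z points along the fingers, y is the line along which they close (so a half turn about z gives the same grasp; the last joint's range is limited). The gripper opens to 85 mm and grips with 20 to 120 N. Pads are 22 mm wide; open, the fingers measure 114 mm over their backs; the gripper's body (76 mm by 85 mm) begins 54 mm behind the grasp point. The pads swing forward as they close: fully open they stand 13 mm farther back than shut.
Start: joints at [1.067, 0.383, 0.044, 1.598, -0.018, 1.161, -0.05], TCP at [0.257, -0.597, 0.25] pointing down, gripper open.
Joint ranges: [-2.61, 2.61], [-0.41, 2.15], [-1.48, 1.57], [0, 2.5], [-1.57, 4.71], [0.05, 1.97], [-2.85, 2.85]. Speed limits (rad/s): [2.79, 2.79, 3.14, 3.14, 3.14, 3.14, 3.14].

### API

Orientations are given as a unit quaternion [x, y, z, w].
In Python, from bench import move_ptp, movel, move_j, move_gripper, pause, inverse_kinematics, read_camera, camera_params, MotionError, sign_off, look_for, tip_of, read_time_s, read_qpos, read_joint_vel, read_effort, read_eef_pos, read_tcp_rot, read_ft_force, read_ft_torque, read_finger_gap, read_grasp_force gives the robot as it stands. Calls block until the motion is done:
- move_ptp(position, orientation): joint-space move of the TCP to a pose.
- movel(position, orientation=None, speed=0.15): straight line of the TCP; orientation=None keeps the orientation; speed is the mean speed in m/s.
- move_j(angles): joint-space move.
- move_gripper(opening, effort=None): finger opening in m; effort is the grip in N (None keeps the last); returns when the fingers have stopped.
- pause(seconds).
- inverse_kinematics(position, orientation): joint angles nearest the present ones, or None.
- read_camera(name): name is "scene" or "top" or "wrist"; returns the picture (480x640x3 uint8, red, green, blue); there is no depth.
- camera_params(name): a dict with "K" (3x3 intrinsics, pixels), "camera_from_world" (4x4, takes a point from world to camera coordinates). Camera axes: x right, y down, z forward; pixel columns grow to the right and rows downward; lengths in m; the calibration is good to about 2 mm. A picture is of the moment at which its call begins: read the wrist's pose just before it. camera_params takes no time and is no camera call; for the wrist camera it gives the pose at the moment of the call.
A pose or a line that the arm cannot do raises MotionError and nothing moves.
- sign_off(): hands the job in; it is judged then, once.
Trained networks look in the newest picture that a camera, given by its name, has taken for a name from the list of things; names that differ only in an ending like _2 or _b are one class to them, and where a whole thing is asked for, a point or a joint stands for the part that bears it (a point fixed in the world has none). Each returns a list of dicts, best first, with "confidence" (0 to 1); they miss things now and then, are a little off and sometimes report something else, mostly with a low value. They report only what shows in the picture. A call takes as long as a camera call.
- look_for(camera, name): "at" ([column, row] in pixels, amid what is visible of it).
- tip_of(camera, name): "at" ([column, row] in pixels: a listed point, or the origin of a listed thing).
Readings, each from a call of its own:
- read_time_s(): time.
- read_qpos(): joint angles.
- read_joint_vel(): joint speeds.
- read_effort(): joint torques, N m.
- read_eef_pos(): TCP position.
- read_tcp_rot(): TCP orientation.
- read_ft_force(): force on the tool from outside, world axes, zero at the start.
- read_ft_torque(): the same for the moment, N m.
- read_finger_gap(): finger opening in m.
- read_grasp_force(): force on a finger pad.
Only numpy, scipy, OpenCV 4.12 (cv2) and the standard library are available. Lean on these libraries where they do the work, as an engineer would, in place of code of your own. Each camera call takes 0.05 s, during which the arm holds its last target. There are 200 camera calls.

## Working session

There is one attempt and no reset: what is moved stays moved. The work goes in short steps, each a Python script; the robot and the scene stay as the last script left them, time stands still between calls to the robot, and variables do not carry over. Pictures are saved under pics/ and viewed, at most 10 in all, crops included, and the job is handed in when it is done.

```bash
mkdir -p pics; ls
cat > h.py <<'E'
import numpy as np, cv2, json
from bench import *
def snap(c,f=None):
    im=read_camera(c)
    if f: cv2.imwrite('pics/'+f,cv2.cvtColor(im,cv2.COLOR_RGB2BGR))
    return im
E
python3 - <<'E'
from h import *
for c in('scene','top'):
    snap(c,c+'1.png'); p=camera_params(c); print(c,np.round(p['K'],1).tolist(),np.round(p['camera_from_world'],4).tolist())
    for n in('drawer_front','lever_bar','dial_grip','machine','cup','votive','flashlight','power_bank','bike_light','keys','jam_jar'):
        print(n,[(np.round(d['at'],1).tolist(),round(d['confidence'],2)) for d in tip_of(c,n)[:2]])
print(read_time_s())
E
```

```text
pics
scene [[566.1, 0.0, 328.7], [0.0, 566.1, 244.3], [0.0, 0.0, 1.0]] [[0.176, 0.9843, 0.0117, -0.0554], [0.627, -0.103, -0.7722, -0.1833], [-0.7589, 0.1433, -0.6352, 1.8432], [0.0, 0.0, 0.0, 1.0]]
drawer_front [([352.8, 239.3], 0.48)]
lever_bar [([373.7, 245.0], 0.76)]
dial_grip [([379.2, 276.4], 0.91)]
machine [([363.0, 323.0], 0.81)]
cup []
votive [([300.9, 319.8], 0.56), ([478.0, 283.8], 0.33)]
flashlight [([418.3, 329.9], 0.71)]
power_bank [([211.3, 261.8], 0.67)]
bike_light [([447.5, 237.0], 0.6)]
keys [([475.8, 286.2], 0.68)]
jam_jar [([190.6, 309.2], 0.89), ([448.1, 232.3], 0.31)]
top [[551.3, 0.0, 319.6], [0.0, 551.3, 237.8], [0.0, 0.0, 1.0]] [[-0.0163, -0.9994, -0.0299, -0.0025], [-0.9903, 0.0202, -0.1377, 0.4855], [0.1382, 0.0273, -0.99, 1.2532], [0.0, 0.0, 0.0, 1.0]]
drawer_front [([298.0, 232.0], 0.64), ([456.5, 306.4], 0.49)]
lever_bar [([292.0, 152.8], 0.79)]
dial_grip [([296.0, 127.3], 0.91)]
machine []
cup []
votive [([356.8, 205.5], 0.9), ([296.9, 231.9], 0.61)]
flashlight [([247.6, 177.2], 0.62)]
power_bank [([454.1, 308.1], 0.64)]
bike_light [([171.2, 312.8], 0.79)]
keys [([167.3, 230.8], 0.86)]
jam_jar [([476.3, 237.9], 0.68)]
1.2
```

View pics/scene1.png

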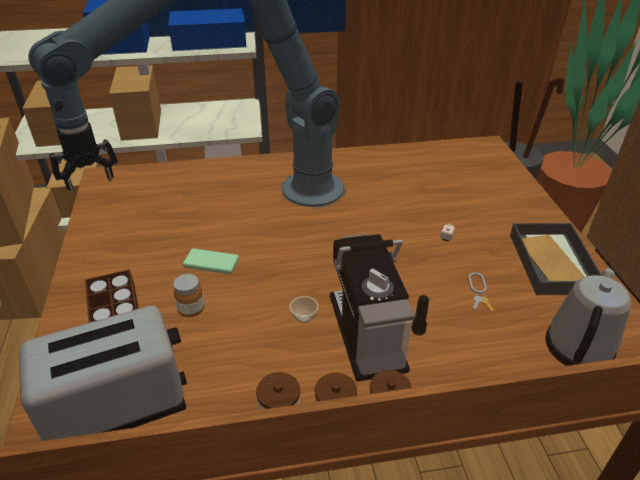

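View pics/top1.png

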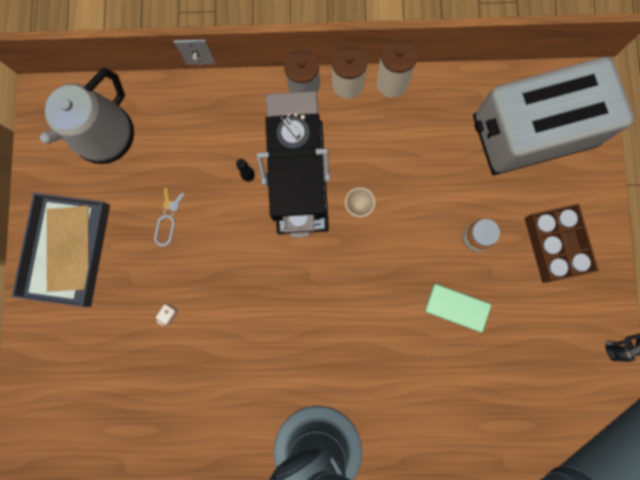

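The scene picture shows the machine at about (370,300), its lever raised with the bar near (372,244), and the dial at (378,283). From the top, the drawer plate is at (298,230), the dial at (293,130), the votive at (360,202) and the flashlight at (246,170). I'll fit the machine pose next.

```bash
cat >> h.py <<'E'
def proj(c,X):
    p=camera_params(c); T=p['camera_from_world']; q=np.asarray(T)[:3,:3]@np.asarray(X)+np.asarray(T)[:3,3]; q=np.asarray(p['K'])@q; return q[:2]/q[2]
def onz(c,uv,z):
    p=camera_params(c); T=np.asarray(p['camera_from_world']); R=T[:3,:3]; C=-R.T@T[:3,3]
    d=R.T@np.linalg.inv(p['K'])@[uv[0],uv[1],1]; return C+d*(z-C[2])/d[2]
def m2w(P,m):
    x,y,a=P[:3]; c,s=np.cos(a),np.sin(a); return np.array([x+c*m[0]-s*m[1],y+s*m[0]+c*m[1],m[2]])
E
python3 - <<'E'
from h import *
from scipy.optimize import least_squares
for c,uv in(('top',(296,127.3)),('scene',(379.2,276.4))): print('dial',onz(c,uv,.228))
print('drawer',onz('top',(298,232),.166))
obs=[('top','d',(296,127.3)),('scene','d',(379.2,276.4)),('top','l',(292,152.8)),('scene','l',(373.7,245)),('top','f',(298,232)),('scene','m',(363,323))]
def pt(v,k):
    a=v[3]; 
    ang=a+np.arctan2(22,75)
    return m2w(v,{'d':(.075,0,.228),'l':(-.02-.078*np.cos(ang),0,.19+.078*np.sin(ang)),'f':(-.106-v[4],0,.166),'m':(0,0,0)}[k])
f=lambda v:np.concatenate([np.r_[(proj(c,pt(v,k))-uv)] for c,k,uv in obs])
for a0 in(.8,1.3,1.8):
    r=least_squares(f,[.65,.04,0,a0,.02],loss='soft_l1'); print(np.round(r.x,4),r.cost); print(np.round(f(r.x),1))
for n,uv in(('votive',(356.8,205.5)),('flash',(247.6,177.2))): print(n,onz('top',uv,0))
for c,b in(('top',(230,80,340,250)),('scene',(320,220,440,380))):
    im=read_camera(c)[b[1]:b[3],b[0]:b[2]]; cv2.imwrite(f'pics/{c}z.png',cv2.resize(im,None,fx=3.4,fy=3.4,interpolation=cv2.INTER_CUBIC)[...,::-1])
E
```

```text
dial [0.68643057 0.02760111 0.228     ]
dial [0.68634649 0.03808834 0.228     ]
drawer [0.48004673 0.0300245  0.166     ]
[0.6109 0.0338 0.0269 1.7081 0.0249] 6.475986489208122
[-4.   0.4 -1.1 -0.  -0.2  0.1 -2.5  0.3 -0.1  0.   0.6  1.6]
[0.6109 0.0338 0.0269 1.7081 0.0249] 6.475986489208014
[-4.   0.4 -1.1 -0.  -0.2  0.1 -2.5  0.3 -0.1  0.   0.6  1.6]
[0.6109 0.0338 0.0269 1.7081 0.0249] 6.475986489208136
[-4.   0.4 -1.1 -0.  -0.2  0.1 -2.5  0.3 -0.1  0.   0.6  1.6]
votive [ 0.56678609 -0.10147742  0.        ]
flash [0.64304683 0.16297037 0.        ]
```

View pics/topz.png

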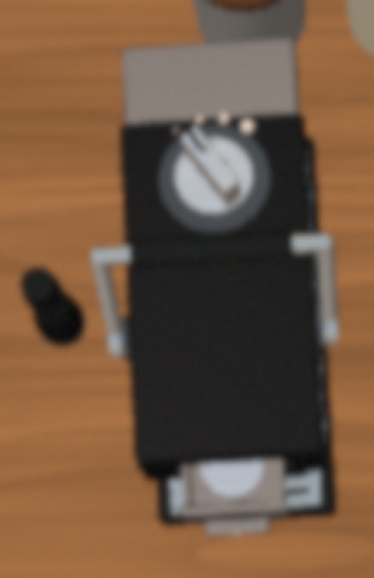

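View pics/scenez.png

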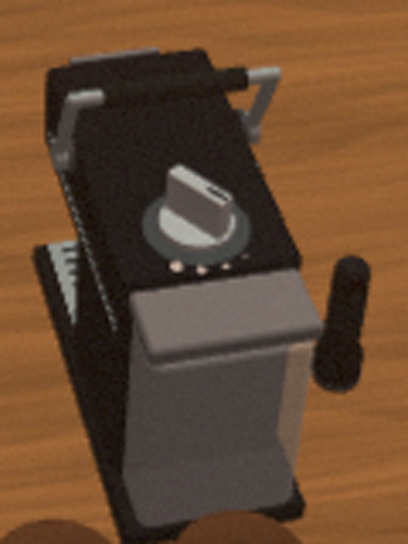

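The lever leans back at about 1.7 rad, the drawer is about 25 mm out, and the dial pointer points back-left, which means off. The networks agree with the given heights and sizes. I'll move to a high view in front of the machine and refine with the wrist camera.

```bash
cat >> h.py <<'E'
from scipy.spatial.transform import Rotation as Ro
def down(phi):  # tool down, tool x axis at world angle phi
    return (Ro.from_euler('z',phi)*Ro.from_euler('x',np.pi)).as_quat()
E
python3 - <<'E'
from h import *
q=read_tcp_rot(); print(np.round(Ro.from_quat(q).as_matrix(),2).tolist(), read_time_s())
for phi in(0,np.pi,np.pi/2,-np.pi/2):
    for P in((.46,.03,.42),(.45,.03,.176),(.64,.035,.26),(.686,.034,.23)):
        s=inverse_kinematics(P,down(phi)); print(round(phi,2),P,None if s is None else np.round(s,2))
E
```

```text
[[0.92, 0.39, 0.0], [0.39, -0.92, 0.0], [0.0, -0.0, -1.0]] 1.3
0 (0.46, 0.03, 0.42) [ 0.51 -0.07 -0.62  1.76 -0.04  1.44 -1.67]
0 (0.45, 0.03, 0.176) [ 0.4   0.14 -0.59  2.11  0.09  0.92 -1.81]
0 (0.64, 0.035, 0.26) [ 0.23  0.4  -0.45  1.59  0.18  1.2  -1.83]
0 (0.686, 0.034, 0.23) [ 0.18  0.5  -0.4   1.5   0.2   1.18 -1.82]
3.14 (0.46, 0.03, 0.42) [ 0.62 -0.07 -0.72  1.76 -0.05  1.44  1.48]
3.14 (0.45, 0.03, 0.176) [ 0.62  0.17 -0.82  2.1   0.15  0.93  1.28]
3.14 (0.64, 0.035, 0.26) [ 0.4   0.44 -0.68  1.58  0.29  1.22  1.24]
3.14 (0.686, 0.034, 0.23) [ 0.36  0.56 -0.66  1.49  0.36  1.22  1.22]
1.57 (0.46, 0.03, 0.42) [ 0.54 -0.07 -0.64  1.76 -0.04  1.44 -0.1 ]
1.57 (0.45, 0.03, 0.176) [ 0.49  0.15 -0.68  2.1   0.12  0.93 -0.26]
1.57 (0.64, 0.035, 0.26) [ 0.35  0.43 -0.61  1.58  0.25  1.21 -0.31]
1.57 (0.686, 0.034, 0.23) [ 0.33  0.55 -0.62  1.49  0.33  1.21 -0.34]
-1.57 (0.46, 0.03, 0.42) [-1.45 -0.37  1.04  1.82  0.32  1.52  2.68]
-1.57 (0.45, 0.03, 0.176) [ 0.96  0.3  -1.22  2.09  0.34  0.98  2.7 ]
-1.57 (0.64, 0.035, 0.26) [ 0.73  0.69 -1.24  1.57  0.67  1.37  2.56]
-1.57 (0.686, 0.034, 0.23) [-0.91  0.92  1.37  1.56 -0.91  1.42 -2.62]
```

Run:
```python
from h import *
move_ptp((.44,.03,.42),down(0)); move_gripper(0.0,40)
snap('wrist','w1.png'); p=camera_params('wrist'); print(read_eef_pos(),read_finger_gap(),read_time_s()); np.savez('w1.npz',K=p['K'],T=p['camera_from_world'])
for n in('drawer_front','lever_bar','dial_grip'): print(n,[(np.round(d['at'],1).tolist(),round(d['confidence'],2)) for d in tip_of('wrist',n)[:2]])
```

```text
[0.43999171 0.03002303 0.41999954] 1.6909005461972255e-05 4.5167
drawer_front [([322.6, 166.9], 0.83)]
lever_bar []
dial_grip []
```

View pics/w1.png

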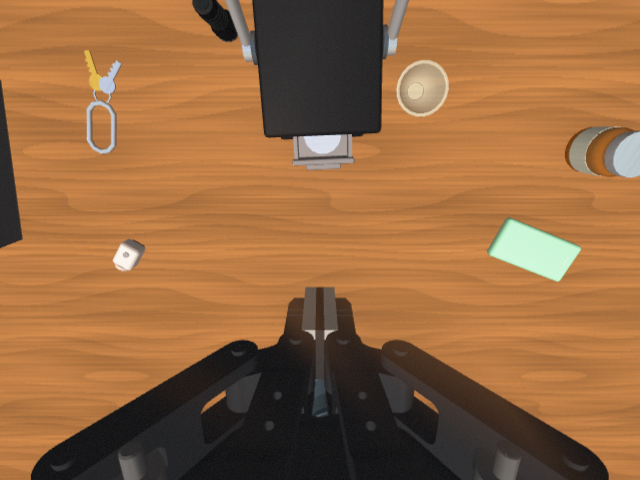

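The wrist view shows the roof's front corners at (265,136) and (381,132), and the drawer plate's top edge from (293,162) to (353,159). Both agree with the fit, so I'll refine the pose with them.

Run:
```python
from h import *
from scipy.optimize import least_squares
a=onz('wrist',(265,136),.2);b=onz('wrist',(381,132),.2);print('roof corners',a,b,'yaw',np.arctan2(a[0]-b[0]+0,0+a[1]-b[1])*-1)
a=onz('wrist',(293,162),.183);b=onz('wrist',(353,159),.183);print('plate',a,b,'yaw',-np.arctan2(a[0]-b[0],a[1]-b[1]))
print('front',onz('wrist',(322.6,166.9),.166))
L=lambda x,y:(230+x/3.4,80+y/3.4); S=lambda x,y:(320+x/3.4,220+y/3.4)
def pt(v,k):
    ang=v[3]+np.arctan2(22,75); lx,lz=-.02-.078*np.cos(ang),.19+.078*np.sin(ang)
    return m2w(v,{'d':(.075,0,.236),'ll':(lx,.0705,lz),'lr':(lx,-.0705,lz),'l':(lx,0,lz),'f':(-.106-v[4],0,.166),'pl':(-.106-v[4],.033,.183),'pr':(-.106-v[4],-.033,.183),'m':(0,0,0),'rl':(-.1,v[5],.2),'rr':(-.1,-v[5],.2),'disc':(.075,0,.206)}[k])
obs=[('top','d',L(212,168)),('top','ll',L(94,255)),('top','lr',L(331,241)),('scene','ll',S(281,73)),('scene','lr',S(66,97)),('top','l',(292,152.8)),('scene','l',(373.7,245)),('top','f',(298,232)),
('wrist','f',(322.6,166.9)),('wrist','pl',(293,162)),('wrist','pr',(353,159)),('wrist','rl',(265,136)),('wrist','rr',(381,132)),('scene','m',(363,323)),('top','disc',L(213,178)),('scene','disc',S(197,222))]
f=lambda v:np.concatenate([proj(c,pt(v,k))-uv for c,k,uv in obs])
r=least_squares(f,[.61,.034,.03,1.7,.02,.06],loss='soft_l1'); v=r.x; print(np.round(v,4)); 
for o,e in zip(obs,f(v).reshape(-1,2)): print(o[:2],np.round(e,1))
np.save('v.npy',v)
for k in('f','l','d'): print(k,np.round(pt(v,k),4))
```

```text
roof corners [0.50972263 0.08331206 0.2       ] [ 0.51325334 -0.02947045  0.2       ] yaw 0.0312952631103037
plate [0.48291727 0.05799388 0.183     ] [ 0.4858838  -0.00472229  0.183     ] yaw 0.04726558841490624
front [0.47568891 0.02683521 0.166     ]
[0.6108 0.0325 0.0455 1.7085 0.0215 0.0564]
('top', 'd') [-0.7 -3. ]
('top', 'll') [-1.1  0.4]
('top', 'lr') [ 0.8 -0.4]
('scene', 'll') [-0.5 -0.5]
('scene', 'lr') [-0.8  1.2]
('top', 'l') [0.3 0.1]
('scene', 'l') [-3.   0.3]
('top', 'f') [ 1.5 -1.6]
('wrist', 'f') [ 0.1 -7.2]
('wrist', 'pl') [-1.6  1. ]
('wrist', 'pr') [1.4 0.9]
('wrist', 'rl') [-1.   1.5]
('wrist', 'rr') [-1.1 -0.2]
('scene', 'm') [0.1 1.6]
('top', 'disc') [ 0.1 -1. ]
('scene', 'disc') [-0.5 -1.3]
f [0.4834 0.0267 0.166 ]
l [0.6228 0.0331 0.2611]
d [0.6857 0.0359 0.236 ]
```

```bash
cat >> h.py <<'E'
def mp(v,x,z,y=0): return m2w(v,(x,y,z))
E
python3 - <<'E'
from h import *
v=np.load('v.npy'); o=down(v[2])
move_ptp(mp(v,-.175,.30),o); movel(mp(v,-.175,.178),o,.15)
f0=read_ft_force(); print(np.round(f0,2))
movel(mp(v,-.142,.178),o,.08); x=-.142
while x<-.100:
    x+=.002; movel(mp(v,x,.178),o,.04); f=read_ft_force()-f0; print(round(x,3),np.round(f,1),end=' ')
    if abs(f[0])>8: break
print(read_eef_pos(),read_time_s())
snap('wrist','w2.png')
E
```

```text
[0.74 0.41 0.67]
-0.14 [-0.5 -1.  -0.8] -0.138 [-1.4 -0.3 -1.3] -0.136 [-2.2 -0.1 -0.3] -0.134 [-1.9 -0.1 -1.2] -0.132 [-1.2  0.  -0.1] -0.13 [-0.4 -0.1 -0.6] -0.128 [-0.8 -1.1 -0.4] -0.126 [-0.7 -0.2 -1.4] -0.124 [-1.1 -0.9 -1.7] -0.122 [-0.7  0.  -0.9] -0.12 [-1.5 -0.9 -0.5] -0.118 [-1.2 -0.8 -0.6] -0.116 [-6.  -0.7  3.3] -0.114 [-10.2  -1.    6.4] [0.49307714 0.02713484 0.17743837] 10.25
```

```bash
cat > lever.py <<'E'
from h import *
v=np.load('v.npy'); o=down(v[2])
bar=lambda a:(-.02-.078*np.cos(a),.19+.078*np.sin(a))
movel(mp(v,-.165,.178),o,.15); movel(mp(v,-.165,.34),o,.3)
snap('wrist','w3.png'); print('front',[(onz('wrist',d['at'],.166),d['confidence']) for d in tip_of('wrist','drawer_front')[:1]])
movel(mp(v,.046,.34),o,.25); f0=read_ft_force(); movel(mp(v,.046,.264),o,.15)
for a in np.arange(1.95,.79,-.05):
    x,z=bar(a); movel(mp(v,x+.018,z+.003),o,.08); f=read_ft_force()-f0
    print(round(a,2),np.round(f,1),end=' ')
    if np.linalg.norm(f)>25: print('STOP');break
print(read_eef_pos(),read_time_s())
snap('scene','s2.png')
E
python3 lever.py
python3 - <<'E'
import cv2,numpy as np
a=cv2.imread('pics/w3.png');b=cv2.imread('pics/s2.png')[180:420,270:530]
cv2.imwrite('pics/c1.png',np.hstack([cv2.resize(a,(400,300)),cv2.resize(b,(325,300))]))
E
```

```text
front [(array([0.49921262, 0.02982241, 0.166     ]), 0.78)]
1.95 [ 0.3  1.  -0.1] 1.9 [2.2 0.7 2.4] 1.85 [4.9 0.4 2.8] 1.8 [4.4 1.3 3.8] 1.75 [3.8 0.4 1.7] 1.7 [2.2 1.  2.1] 1.65 [2.2 1.1 2.3] 1.6 [1.1 1.3 1.1] 1.55 [2.4 0.8 1.6] 1.5 [1.6 1.7 2.3] 1.45 [1.6 1.8 0.9] 1.4 [1.7 2.1 1.6] 1.35 [1.1 1.2 1.1] 1.3 [0.9 0.3 0.6] 1.25 [1.  1.1 1.4] 1.2 [1.9 1.5 0.4] 1.15 [0.8 0.4 0.2] 1.1 [1.3 1.2 0.6] 1.05 [0.8 0.8 1.1] 1.0 [0.9 1.5 0.9] 0.95 [1.1 0.3 1.3] 0.9 [ 1.1  0.6 -0.6] 0.85 [-0.1  1.7 -1.1] 0.8 [ 1.6  1.1 -0.1] [0.55411346 0.02999865 0.24857461] 19.375
```

View pics/c1.png

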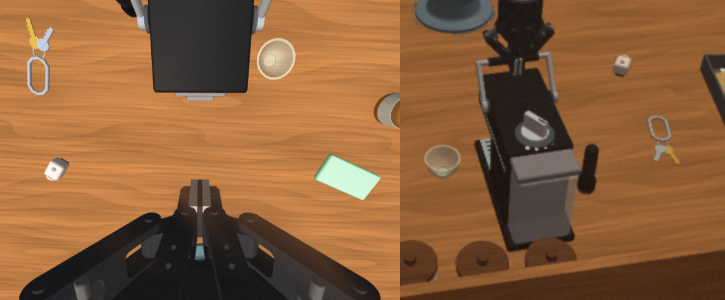

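The drawer plate sits flush under the head, so it is home. In the scene crop the lever arms end near (480,62) and (555,55), and I need to check which lever angle that means.

Run:
```python
from h import *
v=np.load('v.npy')
for a in(1.9,1.6,1.3,1.1,.9,.8,.6):
    P=[mp(v,-.02-.078*np.cos(a),.19+.078*np.sin(a),y) for y in(-.0705,.0705)]
    print(a,[np.round(proj('scene',p)).tolist() for p in P],[np.round(proj('top',p)).tolist() for p in P])
im=cv2.imread('pics/s2.png')[190:300,310:430]; t=read_camera('top')[90:250,220:350,::-1]
cv2.imwrite('pics/c2.png',np.hstack([cv2.resize(im,(400,367),interpolation=2),cv2.resize(t,(298,367),interpolation=2)]))
```

```text
1.9 [[338.0, 247.0], [401.0, 238.0]] [[328.0, 153.0], [257.0, 158.0]]
1.6 [[335.0, 239.0], [398.0, 230.0]] [[329.0, 164.0], [257.0, 169.0]]
1.3 [[333.0, 233.0], [395.0, 225.0]] [[330.0, 176.0], [258.0, 181.0]]
1.1 [[331.0, 231.0], [393.0, 223.0]] [[330.0, 184.0], [258.0, 189.0]]
0.9 [[330.0, 230.0], [390.0, 223.0]] [[331.0, 192.0], [259.0, 197.0]]
0.8 [[330.0, 231.0], [390.0, 223.0]] [[331.0, 195.0], [260.0, 200.0]]
0.6 [[328.0, 232.0], [388.0, 224.0]] [[331.0, 201.0], [261.0, 206.0]]
```

View pics/c2.png

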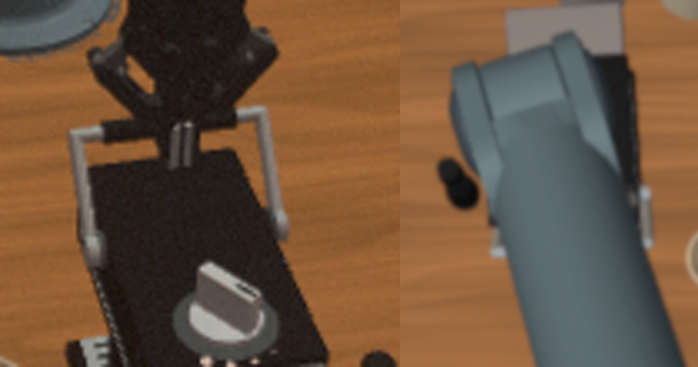

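The top view puts the lever end near (328,196) and the scene view near (389,223). Both mean the lever followed to about 0.8 rad absolute. Next I press it down from above.

```bash
cat > press.py <<'E'
from h import *
v=np.load('v.npy'); o=down(v[2])
bar=lambda a:(-.02-.078*np.cos(a),.19+.078*np.sin(a))
x,z=bar(.8)
movel(mp(v,x+.028,z+.003),o,.1); movel(mp(v,x+.028,z+.06),o,.2)
movel(mp(v,x-.004,z+.05),o,.15); pause(.1); f0=read_ft_force()
for a in np.arange(.9,.12,-.04):
    x,z=bar(a); movel(mp(v,max(x,-.0955)-.002,z+.027),o,.06); f=read_ft_force()-f0
    print(round(a,2),np.round(f,1),end=' ')
    if np.linalg.norm(f)>22: print('STOP');break
print(np.round(read_eef_pos(),4),read_time_s())
snap('scene','s3.png')
x,z=bar(.285)
movel(mp(v,x,.32),o,.25)
movel(mp(v,-.05,.42),o,.3); snap('wrist','w4.png'); print(read_time_s())
for n in('lever_bar','dial_grip','drawer_front'): print(n,[(np.round(d['at'],1).tolist(),round(d['confidence'],2),np.round(onz('wrist',d['at'],{'lever_bar':.212,'dial_grip':.228,'drawer_front':.166}[n]),4).tolist()) for d in tip_of('wrist',n)[:1]])
print('exp lever',mp(v,-.095,.212),'dial',mp(v,.075,.228))
E
python3 press.py
python3 - <<'E'
import cv2,numpy as np
a=cv2.imread('pics/w4.png');b=cv2.imread('pics/s3.png')[190:300,310:430]
cv2.imwrite('pics/c3.png',np.hstack([cv2.resize(a,(480,360)),cv2.resize(b,(320,360*320//393+67))[:360]]))
E
```

```text
0.9 [ 0.6 -0.2  0.2] 0.86 [-0.2  0.6  0.9] 0.82 [0.7 0.2 0.7] 0.78 [ 0.8 -0.9  1.4] 0.74 [-0.5 -0.2  3.1] 0.7 [-2.5 -0.1  4.5] 0.66 [-3.8 -0.2  5.7] 0.62 [-4.9 -0.4  6.1] 0.58 [-3.1  0.6  3.8] 0.54 [-1.8  0.   2.3] 0.5 [-1.   0.5  1.6] 0.46 [-1.5  0.7  2. ] 0.42 [-1.1  0.8  1.9] 0.38 [-0.5 -0.1  1.1] 0.34 [-0.   0.1  1.1] 0.3 [-0.2  0.6  1.2] 0.26 [-3.8 -0.5  9.5] 0.22 [-9.1 -1.2 22.2] STOP
[0.5144 0.0282 0.2384] 25.3583
26.4667
lever_bar [([318.4, 248.4], 0.86, [0.5166, 0.0295, 0.212])]
dial_grip [([324.4, 70.1], 0.66, [0.6821, 0.0315, 0.228])]
drawer_front [([561.6, 233.2], 0.63, [0.5303, -0.2539, 0.166])]
exp lever [0.51586344 0.02821261 0.212     ] dial [0.68568784 0.03593732 0.228     ]
```

View pics/c3.png

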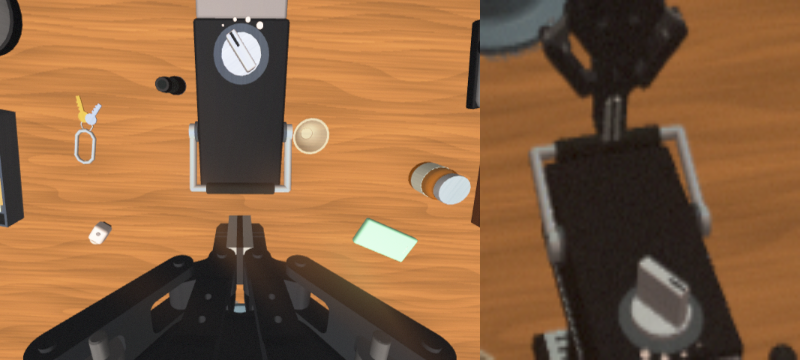

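The lever is flat over the front of the head, with its bar at the expected place. The dial is at crop (241,54), which is image (321,72). Next I grasp the dial.

```bash
cat > dial.py <<'E'
from h import *
v=np.load('v.npy')
print('disc',onz('wrist',(321.5,72),.206))
c=(onz('wrist',(321.5,72),.206)[:2]+2*mp(v,.075,0)[:2])/3; print(c)
o=down(v[2]+.6+np.pi)
move_ptp((c[0]-.02,c[1],.36),o); move_gripper(.045,20)
movel((*c,.33),o,.2); pause(.1); f0=read_ft_force(); t0=read_ft_torque(); snap('wrist','w5.png'); 
d=tip_of('wrist','dial_grip'); print([(x['at'],onz('wrist',x['at'],.228)) for x in d[:1]])
movel((*c,.231),o,.1); print('down',np.round(read_ft_force()-f0,1))
move_gripper(0,20); print(read_finger_gap(),read_grasp_force(),np.round(read_ft_force()-f0,1),np.round(read_ft_torque()-t0,2))
print(np.round(read_eef_pos(),4),np.round(read_qpos(),3),read_time_s()); snap('scene','s4.png')
np.savez('d.npz',c=c,f0=f0,t0=t0)
E
python3 dial.py;  python3 - <<'E'
import cv2,numpy as np
a=cv2.imread('pics/w5.png');b=cv2.imread('pics/s4.png')[210:330,310:450]
cv2.imwrite('pics/c4.png',np.hstack([cv2.resize(a,(400,300)),cv2.resize(b,(350,300))]))
E
```

```text
disc [0.68349408 0.03383754 0.206     ]
[0.68495659 0.03523739]
[([321.6, 246.8], array([0.68677759, 0.03900062, 0.228     ]))]
down [-0.2  1.   0.4]
0.011661114239484188 23.953757286071777 [ 0.9 -0.4  1.6] [-0.08 -0.05 -0.08]
[0.6855 0.0351 0.2318] [ 0.632  0.766 -1.16   1.478  0.708  1.359  1.644] 32.075
```

View pics/c4.png

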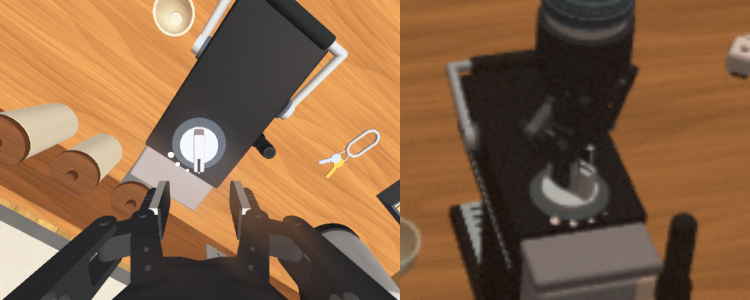

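The grip is sound: the gap is 11.7 mm and side forces are negligible. Now I tighten the grip and turn clockwise in steps, watching the torque.

```bash
cat > turn.py <<'E'
from h import *
v=np.load('v.npy'); D=np.load('d.npz'); c=read_eef_pos(); c=np.r_[D['c'],.231]
move_gripper(0,80); print(read_finger_gap(),read_grasp_force(),read_time_s())
for th in np.arange(.05,1.201,.05):
    move_ptp(c,down(v[2]+.6+np.pi-th)); f=read_ft_force()-D['f0']; t=read_ft_torque()-D['t0']
    print(round(th,2),np.round(f,0).tolist(),np.round(t[2],3),round(read_time_s(),2))
    if np.linalg.norm(f)>30 or abs(t[2])>.8: print('STOP');break
print(read_finger_gap(),read_grasp_force(),np.round(read_qpos(),3),np.round(read_eef_pos(),4),(Ro.from_quat(read_tcp_rot())*Ro.from_euler('x',np.pi).inv()).as_euler('zyx'))
snap('wrist','w6.png');snap('scene','s5.png')
E
python3 turn.py;  python3 - <<'E'
import cv2,numpy as np
a=cv2.imread('pics/w6.png')[200:480,150:490];b=cv2.imread('pics/s5.png')[210:330,310:450]
cv2.imwrite('pics/c5.png',np.hstack([cv2.resize(a,(400,330),interpolation=2),cv2.resize(b,(385,330),interpolation=2)]))
E
```

```text
0.010447806765910807 80.30091047286987 32.3417
0.05 [0.0, -1.0, 4.0] 0.119 32.59
0.1 [-1.0, -1.0, 5.0] 0.058 32.84
0.15 [-0.0, -1.0, 7.0] 0.141 33.09
0.2 [-0.0, -3.0, 6.0] 0.081 33.34
0.25 [0.0, -1.0, 6.0] 0.148 33.59
0.3 [0.0, -2.0, 6.0] 0.073 33.84
0.35 [1.0, -1.0, 6.0] 0.063 34.09
0.4 [-0.0, -2.0, 7.0] 0.088 34.34
0.45 [-1.0, -1.0, 6.0] 0.09 34.59
0.5 [0.0, -1.0, 6.0] 0.098 34.84
0.55 [1.0, -1.0, 5.0] 0.115 35.09
0.6 [0.0, -3.0, 6.0] 0.07 35.34
0.65 [0.0, -2.0, 5.0] 0.091 35.59
0.7 [-0.0, -2.0, 6.0] 0.08 35.84
0.75 [0.0, -2.0, 6.0] 0.126 36.09
0.8 [-0.0, -2.0, 6.0] 0.118 36.34
0.85 [0.0, -2.0, 6.0] 0.168 36.59
0.9 [0.0, -2.0, 5.0] 0.107 36.84
0.95 [0.0, -2.0, 6.0] 0.135 37.09
1.0 [-0.0, -2.0, 5.0] 0.087 37.34
1.05 [0.0, -2.0, 6.0] 0.11 37.59
1.1 [-0.0, -1.0, 6.0] 0.131 37.84
1.15 [-1.0, -2.0, 5.0] 0.122 38.09
1.2 [-1.0, -2.0, 6.0] 0.157 38.34
0.01021952220849069 80.52570104598999 [ 0.524  0.649 -0.934  1.482  0.535  1.279  0.549] [0.6856 0.0339 0.232 ] [ 2.58757929e+00 -1.66818680e-03 -2.29486521e-03]
```

View pics/c5.png

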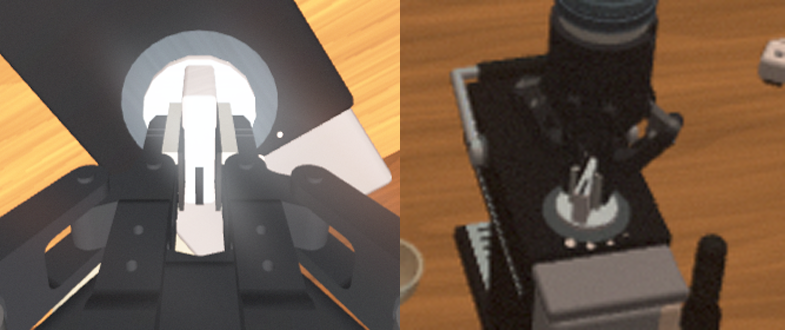

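The fingers hold the bar square and the torque is about 0.15 N·m, as it should be at the third click. To confirm the angle, I'll measure the bar against the roof edges in this wrist view.

Run:
```python
from h import *
im=cv2.cvtColor(cv2.imread('pics/w6.png'),cv2.COLOR_BGR2GRAY)
L=cv2.createLineSegmentDetector().detect(im)[0].reshape(-1,4)
for l in sorted(L,key=lambda l:-np.hypot(l[2]-l[0],l[3]-l[1]))[:60]:
    n=np.hypot(l[2]-l[0],l[3]-l[1])
    for z in(.2,.236):
        a,b=onz('wrist',l[:2],z),onz('wrist',l[2:],z); th=(np.arctan2(b[1]-a[1],b[0]-a[0])+np.pi/2)%np.pi-np.pi/2
        ok=(z==.2 and (abs(th-.045)<.12 or abs(abs(th-.045)-np.pi/2)<.12)) or (z==.236 and abs(th+.555)<.2 and np.hypot(*((a+b)/2-[.685,.035,z])[:2])<.04)
        if ok: print(z,np.round(l),round(n),np.round(th,3),'m1',np.round(a[:2],3),np.round(b[:2],3))
```

```text
0.2 [326.  79. 451. 284.] 240 0.038 m1 [0.603 0.089] [0.718 0.093]
0.2 [475. 334. 639. 254.] 183 -1.571 m1 [0.752 0.091] [0.752 0.179]
0.2 [232. 338. 129. 222.] 155 0.039 m1 [ 0.686 -0.021] [ 0.607 -0.024]
0.2 [ 89. 423. 216. 340.] 151 -1.507 m1 [ 0.689 -0.129] [ 0.682 -0.029]
0.2 [ 81. 168.  -0.  78.] 121 0.039 m1 [ 0.576 -0.025] [ 0.531 -0.027]
0.236 [332. 377. 333. 286.] 91 -0.553 m1 [0.708 0.027] [0.671 0.05 ]
0.2 [597.  99. 518. 144.] 91 1.571 m1 [0.671 0.183] [0.671 0.147]
0.2 [543. 199. 464. 242.] 89 1.569 m1 [0.701 0.148] [0.701 0.108]
0.2 [278.   0. 325.  75.] 88 0.056 m1 [0.569 0.087] [0.602 0.089]
0.2 [447. 291. 375. 331.] 82 -1.53 m1 [0.721 0.089] [0.723 0.047]
0.2 [  3. 321.  66. 278.] 76 -1.564 m1 [ 0.613 -0.118] [ 0.613 -0.071]
0.2 [ 76. 409. 141. 372.] 75 -1.567 m1 [ 0.677 -0.129] [ 0.677 -0.078]
0.236 [340. 412. 337. 342.] 70 -0.499 m1 [0.727 0.02 ] [0.694 0.038]
0.236 [307. 309. 306. 377.] 68 -0.569 m1 [0.674 0.035] [0.703 0.017]
0.2 [126. 220.  87. 175.] 59 0.036 m1 [ 0.606 -0.024] [ 0.58  -0.025]
0.2 [537. 146. 586. 118.] 56 -1.558 m1 [0.676 0.154] [0.676 0.176]
0
[... 1263 characters left out ...]
118] [0.735 0.097]
0.2 [639. 439. 601. 454.] 40 1.563 m1 [0.874 0.146] [0.874 0.123]
0.236 [300. 337. 302. 297.] 40 -0.613 m1 [0.684 0.026] [0.669 0.037]
0.2 [ 33. 259.   0. 281.] 40 1.569 m1 [ 0.596 -0.078] [ 0.596 -0.101]
0.2 [341.  98. 373.  76.] 40 -1.561 m1 [0.613 0.09 ] [0.613 0.106]
0.2 [28.  0.  0. 28.] 39 -1.526 m1 [0.518 0.004] [ 0.518 -0.013]
0.2 [629. 141. 597. 160.] 38 -1.521 m1 [0.695 0.19 ] [0.696 0.175]
0.2 [467. 326. 448. 295.] 37 0.039 m1 [0.746 0.09 ] [0.723 0.089]
0.2 [142. 367. 111. 386.] 36 -1.549 m1 [ 0.674 -0.075] [ 0.675 -0.099]
0.2 [ 68. 394.  99. 376.] 36 -1.569 m1 [ 0.666 -0.124] [ 0.666 -0.1  ]
0.2 [ 99. 328.  69. 345.] 34 1.545 m1 [ 0.643 -0.078] [ 0.643 -0.099]
```

The roof edges give a yaw of 0.039 and the bar edges about -0.561, so the dial is at 1.20, the third click. I'll add a 0.015 rad margin against the spring and hand in.

Run:
```python
from h import *
v=np.load('v.npy'); D=np.load('d.npz')
move_ptp(np.r_[D['c'],.231],down(v[2]+.6+np.pi-1.215)); pause(.5)
print(read_finger_gap(),read_grasp_force(),np.round(read_ft_force()-D['f0'],1),np.round(read_ft_torque()-D['t0'],3),read_time_s())
print(sign_off())
```

```text
0.010346275002526904 80.53935527801514 [-0.6 -1.9  6. ] [-0.562  0.013  0.156] 39.1917
the job is handed in; nothing more can be done
None
```

The job is handed in at about 39 s: the drawer is home, the lever is down at its front stop, and the gripper is holding the dial at the third click (about 1.2 rad); I didn't touch the cup or the other things, but took no separate final look at the cup.

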